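Refit the valve handle and close the valve

ROBOT

A 6-joint arm with a two-finger parallel gripper is mounted at the origin on the work surface. World frame = base frame: x ahead of the robot, y to its left, z up, the work surface at z = 0. Lengths are in mm, angles in rad, forces in N, time in s.
With the tool pointing down it reaches from about 350 to 875 mm from the base axis. Payload 4.2 kg.
Tool frame: the origin (TCP) lies on the mounting face of the last link; the fingertips stand 173 mm ahead of it and the grasp point (between the pads) lies grip_point_offset ahead of it (grip_point_offset is the distance from the TCP to the grasp point, in mm); z points along the fingers, y is the line along which they close (so a half turn about z gives the same grasp; the last joint's range is limited). The gripper opens to 85 mm and grips with 20 to 120 N. Pads are 22 mm wide; open, the fingers measure 114 mm over their backs; the gripper's body (76 mm by 85 mm) begins 54 mm behind the grasp point. The pads swing forward as they close: fully open they stand 13 mm farther back than shut.
Start: joints at [-0.98, 0.385, 0.008, 0, -1.194, -0.259], TCP at [203.606, -590.885, 404.712] pointing down, gripper open.
Joint ranges: [-3.14, 3.14], [-1.21, 2.06], [-1.07, 1.41], [-3.16, 2.05], [-2.99, -0.16], [-3.1, 3.1]. Speed limits (rad/s): [2.79, 2.79, 3.14, 3.14, 3.14, 3.14].

INTERFACE

Orientations are given as a unit quaternion [x, y, z, w].
In Python, from bench import read_state, get_image, job_done, recognise, place_of, grip_point_offset gives the robot as it stands. The module is installed in compiled form; this text tells all that it offers.
- The arm moves only by the tool carry_out, never from a script. Its arguments are lists of equal length, an entry for each row: "slide": the shift along the tool's x, y, z in m, a list of three; "roll": the turn about the tool's z in degrees; "claw": the finger opening in m, from 0 to 0.0854. A call has 1 to 8 rows; each row is the pose to reach, as a shift and turn from the pose commanded when the call began, along the tool's axes at that moment; what a row does not reach only later rows make up. A row lasts 1/8 s, in which the tool goes at most 62.5 mm and 10.7 degrees, less where a joint would pass 70% of its speed; a pose out of reach is approached as far as the arm can. A call with a gripper value outside its range is refused whole. The fingers move at their own pace and stop on an object; the grip force is fixed at half the most. Time passes only in rows, so rows that repeat a pose let the fingers close. It gives the time, the measured TCP pose, the force, the opening and the grip force at its end, in the units of the state.
- read_state(): the state, without advancing time (a new reading comes with each control period).
- get_image(name): name is "scene" or "top" or "wrist"; returns a dict with "img" (480x640x3 uint8, red, green, blue), "z_map" (480x640 float32, mm along the optical axis (not along the pixel's ray), 0 where there is no reading), "mtx" (3x3 intrinsics, pixels), "k1" (the pictures are not rectified: a ray, as slopes to the right and down, at radius r is drawn at 1 + k1 r^2 times it, then the intrinsics apply), "world_from_camera" (4x4, takes a point from camera to world coordinates); the wrist camera has in their place "T_tool_cam" (4x4, takes a point from camera to tool coordinates, whose origin is the TCP and whose axes are the flange's). Camera axes: x right, y up, looking along -z (the intrinsics and any distortion apply to the point x, -y, -z); pixel columns grow to the right and rows downward; lengths in mm; the calibration is good to about 2 mm. A picture is of the moment at which its call begins: read the wrist's pose just before it.
- job_done(): hands the job in; it is judged then, once.
Trained networks look in a picture, given as the dict that the camera call returned (one of the last four; its "shot" number tells which), for a name from the list of things; names that differ only in an ending like _2 or _b are one class to them, and where a whole thing is asked for, a point or a joint stands for the part that bears it (a point fixed in the world has none). Each returns a list of dicts, best first, with "conf" (0 to 1); they miss things now and then, are a little off and sometimes report something else, mostly with a low value. They report only what shows in the picture. A call takes as long as a camera call. They do not tell look-alikes from the thing itself.
- recognise(picture, thing): "at" ([column, row] in pixels, amid what is visible of it).
- place_of(picture, thing): "at" ([column, row] in pixels: a listed point, or the origin of a listed thing).
The state is a dict: "clock": time; "joints": joint angles; "joint_vel": joint speeds; "joint_efforts": joint torques, N m; "position": TCP position; "ee_rot": TCP orientation; "contact_force": force on the tool from outside, world axes, zero at the start; "wrist_torque": the same for the moment, N m; "gripper_width": finger opening in mm; "grasp_force": force on a finger pad.
Only numpy, scipy, OpenCV 4.12 (cv2) and the standard library are available. Lean on these libraries where they do the work, as an engineer would, in place of code of your own. Each camera call takes 0.05 s, during which the arm holds its last target. There are 200 camera calls.

TASK

Put the loose yellow-barred handle onto the square stem of the green valve, lined up so that its socket slides fully home onto the stem's shoulder. Then turn it clockwise, as seen from above, until the valve stops fully closed, and let go, leaving the handle seated on the stem. Leave the jar, the can and the steel bearing ring where they stand.

Things in the scene. Friction and masses are not known exactly. Their poses are not given: they have to be found in the camera images.
- handle: Handle, 76 mm tall, 0.25-0.5 kg, standing on the bench, socket down. Grey metal hub 46 x 46 x 40 mm with a 26 mm square socket, 36 mm deep, centred in its underside, sides parallel to the hub's. On top a yellow upright grip bar: 130 mm along x, 16 mm thick along y, 40 to 76 mm above the underside; grip it across its thickness at mid-length. Origin: centre of the underside; z up.
- valve: Green flanged ball valve, bolted down. Pipe along its y, 200 mm over two flanges of 110 mm diameter (tops 122 mm above the bench); foot 120 x 150 mm; round top plate of 104 mm diameter, 125 mm above the bench, with a white dot (open) at its +y edge and a red dot (closed) at its +x edge. Origin: on the bench under the stem's axis; z up.
- stem_seat (a point): Turns with the stem: on its vertical axis, on top of the dark round shoulder (56 mm diameter), 138 mm above the bench; handle's origin comes here when home. The steel stem, 24 mm square, sides along x and y, rises 32 mm from here, top 5 mm tapering to 18 mm. Yellow pointer along +y, reaching 50 mm out. Handle fits in any of the four square orientations, with about 5 degrees of play either way.
- stem (a joint): Angle of the stem, rad: 0 open (pointer at the white dot), growing clockwise seen from above to 1.57 at the stop, closed (pointer at the red dot). Starts between 0.2 and 0.7; about 0.12 N m of friction, no spring; stays where it is left.
- jar: Amber jar with black lid, 68 mm diameter, 85 mm tall; leave alone. Origin: centre of the underside.
- can: Blue can with white label and top, 66 mm diameter, 105 mm tall; leave alone. Origin: centre of the underside.
- bearing: Steel ring, 72 mm outside diameter, 24 mm tall; leave alone. Origin: centre of the underside.
Not all that is in view belongs to the job. Leave any purple or turquoise look-alike of the handle alone.

How it is judged (in metres and radians):
On the way:
1. the handle is fully home on the stem (within 4 mm) before the valve has been closed (stem below 1.2 rad) (horizontal distance between handle and stem_seat below 0.004 m and z of handle in the frame of stem_seat between -0.004 and 0.004 m and angle between handle's own z axis and vertical below 0.08 rad and value of joint stem below 1.2 rad), for 0.2 s.
At the end, for the whole second after the job is handed in: The handle stands at rest on the stem, its underside within 4 mm of the shoulder and of the stem's axis and upright within 0.08 rad, and the stem is turned closed, beyond 1.48 rad of 1.57 (horizontal distance between handle and stem_seat below 0.004 m and z of handle in the frame of stem_seat between -0.004 and 0.004 m and angle between handle's own z axis and vertical below 0.08 rad and value of joint stem above 1.48 rad and linear speed of handle below 0.02 m/s and angular speed of handle below 0.1 rad/s); the robot touches nothing.
It fails at once if the jar, the can or the bearing ring is moved by more than 30 mm (distance of any of jar, can, bearing from where it was at the start of the episode above 0.03 m).
It also fails if it takes over 54 s, if anything falls off the work surface, if the arm or the gripper's body presses on something with over 40 N, if the wrist force passes 120 N, or if a joint passes its speed limit or range.

## Working session

There is one attempt and no reset: what is moved stays moved. The work goes in short steps, Python scripts to look and compute and a tool call to move; the robot and the scene stay as the last step left them, time stands still between calls to the robot, and variables do not carry over. Pictures are saved under pics/ and viewed, at most 10 in all, crops included, and the job is handed in when it is done.

Besides the shell and the picture viewer there is one more tool, called after "Call:" by a JSON object that holds its "op" and its "data". carry_out: Moves the arm, as the interface text tells. Its arguments: {"type":"object","properties":{"slide":{"type":"array"},"roll":{"type":"array"},"claw":{"type":"array"}},"required":["slide","roll","claw"]}

```bash
mkdir -p pics; cat > h.py <<'E'
import numpy as np, cv2
from bench import *
from scipy.spatial.transform import Rotation as R
def T_cam(p,s=None):
    if 'world_from_camera' in p: return np.array(p['world_from_camera'])
    T=np.eye(4);T[:3,:3]=R.from_quat(s['ee_rot']).as_matrix();T[:3,3]=s['position']
    return T@np.array(p['T_tool_cam'])
def rays(p,uv):
    K=np.array(p['mtx'],float);uv=np.atleast_2d(np.array(uv,float))
    d=(uv-K[:2,2])/[K[0,0],K[1,1]];s=d.copy()
    for _ in range(20): s=d/(1+p['k1']*(s**2).sum(1,keepdims=True))
    return np.c_[s[:,0],-s[:,1],-np.ones(len(s))]
def at_z(p,uv,z,s=None):
    T=T_cam(p,s);r=rays(p,uv)@T[:3,:3].T
    return T[:3,3]+r*((z-T[2,3])/r[:,2:])
def cloud(p,mask,s=None):
    v,u=np.nonzero(mask&(p['z_map']>0));T=T_cam(p,s)
    P=rays(p,np.c_[u,v])*p['z_map'][v,u][:,None]
    return P@T[:3,:3].T+T[:3,3],np.c_[u,v]
E
cat > a.py <<'E'
from h import *
print(grip_point_offset, read_state())
for n in ['scene','top']:
    p=get_image(n);cv2.imwrite(f'pics/{n}0.png',p['img'][:,:,::-1])
    print(n,T_cam(p).round(2).tolist())
    for t in ['handle','valve','stem_seat','jar','can','bearing']:
        print(t,[(np.round(d['at']).tolist(),round(d['conf'],2)) for d in place_of(p,t)], [at_z(p,d['at'],138 if t=='stem_seat' else 0)[0].round().tolist() for d in place_of(p,t)])
E
python3 a.py
```

```text
154.70000000000002 {'clock': 0.0, 'joints': array([-9.80378114e-01,  3.85555500e-01,  6.60833241e-03, -5.09161069e-04,
       -1.19398164e+00, -2.58596178e-01]), 'joint_vel': array([-0.00182431,  0.00121595,  0.00167151,  0.00170518, -0.00093128,
        0.00065171]), 'joint_efforts': array([ 9.03654072e-04, -3.92293417e+01,  1.88403386e+01,  4.18622419e+00,
       -4.58024864e-03,  2.32231071e-05]), 'position': array([ 203.56719484, -590.69696819,  403.6134463 ]), 'ee_rot': array([-1.65058169e-01,  9.86283229e-01,  1.06905789e-03, -2.23535894e-04]), 'contact_force': array([-0.13631875,  1.08191145,  0.34137859]), 'wrist_torque': array([ 0.02034065, -0.00708137, -0.03363639]), 'grasp_force': 0.0, 'gripper_width': 85.36535618368133}
scene [[0.79, -0.44, 0.43, 1133.23], [0.61, 0.56, -0.56, -727.4], [0.0, 0.7, 0.71, 977.54], [0.0, 0.0, 0.0, 1.0]]
handle [([181.0, 376.0], 0.92), ([389.0, 328.0], 0.83), ([218.0, 243.0], 0.8), ([182.0, 297.0], 0.76), ([267.0, 204.0], 0.66)] [[560.0, -429.0, -0.0], [825.0, -70.0, 0.0], [350.0, -115.0, -0.0], [408.0, -287.0, 0.0], [351.0, 71.0, 0.0]]
valve [([305.0, 244.0], 0.89), ([239.0, 340.0], 0.63)] [[523.0, 17.0, -0.0], [591.0, -293.0, 0.0]]
stem_seat [([306.0, 201.0], 0.88)] [[526.0, 22.0, 138.0]]
jar [([347.0, 168.0], 0.73)] [[428.0, 329.0, 0.0]]
can [] []
bearing [([392.0, 192.0], 0.67)] [[588.0, 320.0, 0.0]]
top [[-0.03, 0.99, -0.14, 385.24], [-1.0, -0.03, -0.0, -32.65], [-0.0, 0.14, 0.99, 1485.61], [0.0, 0.0, 0.0, 1.0]]
handle [([471.0, 244.0], 0.92), ([290.0, 327.0], 0.72), ([423.0, 297.0], 0.57), ([360.0, 327.0], 0.57)] [[554.0, -420.0, 0.0], [352.0, 61.0, 0.0], [420.0, -284.0, 0.0], [349.0, -117.0, 0.0]]
valve [([302.0, 263.0], 0.64)] [[518.0, 27.0, 0.0]]
stem_seat [([302.0, 252.0], 0.96)] [[532.0, 19.0, 138.0]]
jar [([186.0, 302.0], 0.63)] [[424.0, 334.0, 0.0]]
can [([421.0, 233.0], 0.64)] [[588.0, -288.0, 0.0]]
bearing [([191.0, 240.0], 0.98)] [[586.0, 319.0, 0.0]]
```

View pics/scene0.png

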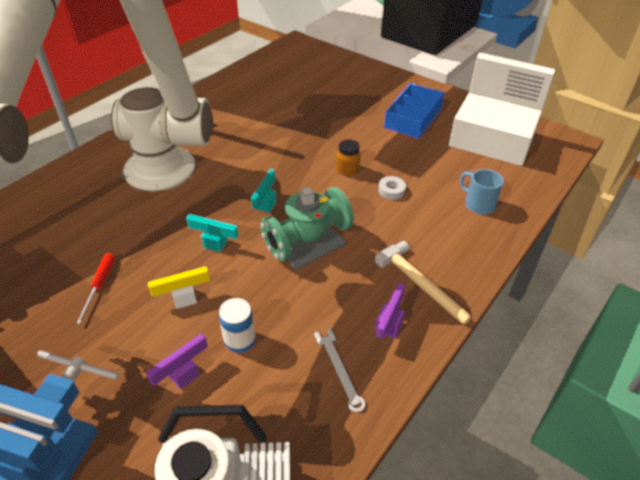

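View pics/top0.png

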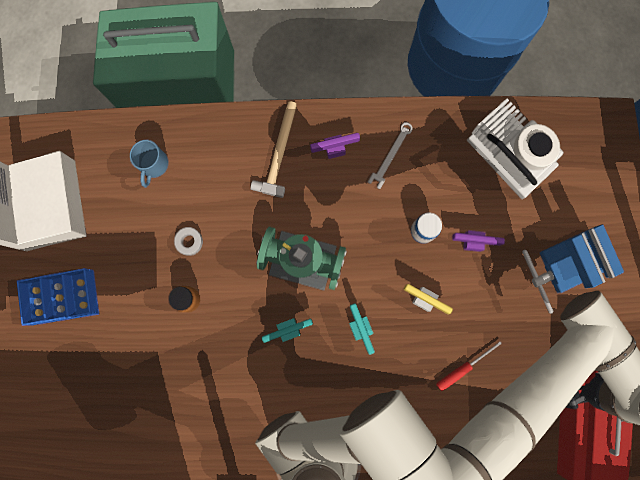

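The scene view has the yellow handle at (181,285) and the valve at (306,215). In the top view they are at (428,298) and (302,255), with the pointer at (287,247) and the red dot at (305,238). The purple and turquoise handles are decoys. Next I measure the bar and pointer from the yellow mask and depth.

```bash
cat > b.py <<'E'
from h import *
s=read_state();q=R.from_quat(s['ee_rot']).as_matrix();print('tool axes',q.round(3).tolist())
for n in ['scene','top']:
    p=get_image(n);hsv=cv2.cvtColor(p['img'],cv2.COLOR_RGB2HSV)
    m=cv2.inRange(hsv,(22,130,90),(35,255,255))>0
    P,uv=cloud(p,m)
    for nm,c,r in [('bar',(414,-285),90),('ptr',(530,20),70)]:
        k=np.hypot(*(P[:,:2]-c).T)<r;Q=P[k]
        if len(Q)<5: print(nm,len(Q));continue
        top=Q[Q[:,2]>Q[:,2].max()-12] if nm=='bar' else Q
        (cx,cy),(w,h),a=cv2.minAreaRect(top[:,:2].astype(np.float32))
        e=np.linalg.eigh(np.cov(top[:,:2].T))[1][:,1]
        print(n,nm,len(Q),'z',Q[:,2].min().round(),Q[:,2].max().round(),'rect',round(cx,1),round(cy,1),round(w),round(h),'mean',top.mean(0).round(1),'dir deg',np.degrees(np.arctan2(e[1],e[0])).round(1))
    # stem top
    P,uv=cloud(p,np.ones(m.shape,bool));k=(np.hypot(*(P[:,:2]-[528,20]).T)<50)&(P[:,2]>160);Q=P[k]
    if len(Q): print(n,'stem',len(Q),Q.mean(0).round(1),cv2.minAreaRect(Q[:,:2].astype(np.float32)))
    im=p['img'];c=(302,250) if n=='top' else (306,210)
    cv2.imwrite(f'pics/{n}crop.png',cv2.resize(im[c[1]-40:c[1]+40,c[0]-50:c[0]+50,::-1],None,fx=6,fy=6,interpolation=2))
E
python3 b.py
```

```text
tool axes [[-0.945, -0.326, -0.0], [-0.326, 0.945, 0.0], [0.0, 0.0, -1.0]]
scene bar 918 z -2.0 82.0 rect 414.5 -287.3 129 20 mean [ 415.2 -289.    75.1] dir deg 59.0
scene ptr 35 z 123.0 139.0 rect 544.0 57.0 22 27 mean [547.5  56.  131.5] dir deg 91.0
scene stem 93 [527.7  21.  167. ] ((527.0924682617188, 22.854637145996094), (23.71651840209961, 27.658241271972656), 56.011329650878906)
top bar 372 z -7.0 85.0 rect 414.1 -285.3 128 16 mean [ 414.5 -284.4   75.9] dir deg 58.8
top ptr 29 z 89.0 138.0 rect 548.8 60.4 26 9 mean [547.   57.8 130.8] dir deg 52.2
top stem 109 [523.2  25.2 167.8] ((523.626220703125, 25.067317962646484), (23.893146514892578, 23.870323181152344), 56.497249603271484)
```

The bar is at (414,-286) and points at 59°. The stem is at about (525,23), its pointer at about 57°. I'll move above the bar.

Call:
{"op": "carry_out", "data": {"slide": [[-0.05, 0.037, 0], [-0.1, 0.073, 0], [-0.15, 0.11, 0], [-0.2, 0.147, 0], [-0.25, 0.184, 0.0], [-0.298, 0.219, 0.03], [-0.298, 0.219, 0.05], [-0.298, 0.219, 0.05]], "roll": [-8, -16, -24, -32, -40, -40, -40, -40], "claw": [0.085, 0.085, 0.085, 0.085, 0.085, 0.085, 0.085, 0.085]}}

```text
clock: 2.4
position: [414.0, -285.9, 353.4]
ee_rot: [-0.493, 0.87, 0.001, -0.001]
contact_force: [0.0, -0.8, 0.4]
gripper_width: 85.1
grasp_force: 0.0
```

```bash
cat > c.py <<'E'
from h import *
s=read_state();p=get_image('wrist');cv2.imwrite('pics/w1.png',p['img'][:,:,::-1])
m=cv2.inRange(cv2.cvtColor(p['img'],cv2.COLOR_RGB2HSV),(22,130,90),(35,255,255))>0
A=R.from_quat(s['ee_rot']).as_matrix();print(s['position'],s['clock'],A.round(3).tolist())
P,uv=cloud(p,m,s);t=P[abs(P[:,2]-76)<8]
(cx,cy),wh,a=cv2.minAreaRect(t[:,:2].astype(np.float32));e=np.linalg.eigh(np.cov(t[:,:2].T))[1][:,1]
d=np.degrees(np.arctan2(e[1],e[0]));yd=np.degrees(np.arctan2(A[1,1],A[0,1]))
print(len(P),len(t),t.mean(0),cx,cy,wh,'dir',d,'tool y',yd,'need roll',(yd-d-90+90)%180-90)
print('tool-frame delta to grasp',A.T@(np.array([cx,cy,62])-s['position'])-[0,0,grip_point_offset])
E
python3 c.py
```

```text
[ 414.03945418 -285.92725197  353.4409853 ] 2.4 [[-0.513, -0.858, -0.004], [-0.858, 0.513, 0.001], [0.001, 0.004, -1.0]]
4134 4084 [ 410.86172772 -291.32684529   74.85267794] 413.7134704589844 -286.8570556640625 (128.55953979492188, 15.719276428222656) dir 59.05660385467203 tool y 149.10385224294689 need roll 0.047248388274852005
tool-frame delta to grasp [  0.74318027  -1.26052562 136.73897727]
```

Call:
{"op": "carry_out", "data": {"slide": [[0.001, -0.001, 0.05], [0.001, -0.001, 0.1], [0.001, -0.001, 0.125], [0.001, -0.001, 0.137], [0.001, -0.001, 0.137], [0.001, -0.001, 0.137], [0.001, -0.001, 0.137], [0.001, -0.001, 0.137]], "roll": [0, 0, 0, 0, 0, 0, 0, 0], "claw": [0.085, 0.085, 0.085, 0.085, 0.085, 0.0, 0.0, 0.0]}}

```text
clock: 3.45
position: [414.5, -288.1, 218.4]
ee_rot: [-0.493, 0.87, -0.001, 0.001]
contact_force: [-0.0, 0.1, 0.3]
gripper_width: 31.9
grasp_force: 0.0
```

Call:
{"op": "carry_out", "data": {"slide": [[0, 0, 0], [0, 0, 0], [0, 0, 0], [0, 0, 0]], "roll": [0, 0, 0, 0], "claw": [0, 0, 0, 0]}}

```text
clock: 3.95
position: [414.4, -288.1, 218.1]
ee_rot: [-0.493, 0.87, -0.0, 0.0]
contact_force: [-0.5, 1.2, 4.9]
gripper_width: 15.3
grasp_force: 59.7
```

Call:
{"op": "carry_out", "data": {"slide": [[0, 0, -0.03], [0, 0, -0.09], [0, 0, -0.15], [0, 0, -0.2], [0, 0, -0.22], [0, 0, -0.22]], "roll": [0, 0, 0, 0, 0, 0], "claw": [0, 0, 0, 0, 0, 0]}}

```text
clock: 4.7
position: [414.2, -288.0, 437.8]
ee_rot: [-0.492, 0.87, -0.0, 0.001]
contact_force: [0.4, 0.5, -5.8]
gripper_width: 15.1
grasp_force: 60.0
```

```bash
cat > d.py <<'E'
from h import *
s=read_state();p=get_image('wrist');print(s['clock'],s['position'],np.array(p['T_tool_cam']).round(2).tolist(),p['mtx'])
A=R.from_quat(s['ee_rot']).as_matrix();print(A.T@(np.array([525,23,0])-s['position']))
E
python3 d.py
```

```text
4.7 [ 414.21449805 -287.96029055  437.78134733] [[-0.0, 0.95, 0.32, 83.93], [1.0, 0.0, -0.0, 0.34], [-0.0, 0.32, -0.95, 31.39], [0.0, 0.0, 0.0, 1.0]] [[386.46099788   0.         317.68887446]
 [  0.         386.46099788 237.75243117]
 [  0.           0.           1.        ]]
[-323.00602331   65.80957388  438.13062744]
```

Call:
{"op": "carry_out", "data": {"slide": [[-0.05, -0.005, 0], [-0.1, -0.01, 0], [-0.15, -0.016, 0], [-0.2, -0.022, 0], [-0.25, -0.028, 0], [-0.3, -0.033, 0], [-0.323, -0.035, 0], [-0.323, -0.035, 0]], "roll": [0, 0, 0, 0, 0, 0, 0, 0], "claw": [0, 0, 0, 0, 0, 0, 0, 0]}}

```text
clock: 5.75
position: [611.4, -27.9, 434.4]
ee_rot: [-0.493, 0.87, 0.001, -0.003]
contact_force: [-0.1, 0.1, -4.7]
gripper_width: 15.1
grasp_force: 59.8
```

```bash
cat > e.py <<'E'
from h import *
s=read_state();p=get_image('wrist');cv2.imwrite('pics/w2.png',p['img'][:,:,::-1])
A=R.from_quat(s['ee_rot']).as_matrix();print(s['clock'],s['position'],A.round(3).tolist())
P,uv=cloud(p,np.ones(p['z_map'].shape,bool),s)
k=(np.hypot(*(P[:,:2]-[525,23]).T)<35)&(P[:,2]>155)&(P[:,2]<185);Q=P[k]
top=Q[Q[:,2]>np.percentile(Q[:,2],80)-2.5]
for nm,q in [('stem',Q),('top',top)]:
    r=cv2.minAreaRect(q[:,:2].astype(np.float32));print(nm,len(q),q.mean(0).round(1),np.round(r[0],1),np.round(r[1],1),round(r[2],1))
T=(A.T@(Q-s['position']).T).T;r=cv2.minAreaRect(T[:,:2].astype(np.float32));print('tool frame',np.round(r[0],1),np.round(r[1],1),r[2],'z',np.percentile(T[:,2],[2,50]))
hsv=cv2.cvtColor(p['img'],cv2.COLOR_RGB2HSV)
Y=cv2.inRange(hsv,(22,130,90),(35,255,255))>0
P,uv=cloud(p,Y,s);k=(np.hypot(*(P[:,:2]-[525,23]).T)<65)&(P[:,2]<160)
print('ptr',k.sum(),P[k].mean(0))
T=(A.T@(P[~k]-s['position']).T).T;T=T[T[:,2]<200];print('bar tool',len(T),T.min(0),T.max(0),T.mean(0))
Rd=(cv2.inRange(hsv,(0,150,90),(6,255,255))|cv2.inRange(hsv,(174,150,90),(180,255,255)))>0
P,uv=cloud(p,Rd,s);k=(np.hypot(*(P[:,:2]-[525,23]).T)<60);print('red',k.sum(),P[k].mean(0))
for t in ['stem_seat','handle']: print(t,[(d['at'],d['conf']) for d in place_of(p,t)],[(A.T@(at_z(p,d['at'],138,s)[0]-s['position'])).round(1) for d in place_of(p,t)])
E
python3 e.py
```

```text
5.75 [611.3586159  -27.89313644 434.38214512] [[-0.513, -0.858, -0.006], [-0.858, 0.513, -0.0], [0.003, 0.005, -1.0]]
stem 1538 [526.   21.9 166.6] [525.  25.] [24.6 24.8] 54.6
top 940 [525.3  24.1 169.2] [525.   24.5] [22.2 22. ] 55.6
tool frame [ -1.9 100.1] [24.6 24.8] 4.4976487159729 z [264.28834817 266.36763699]
ptr 272 [548.17070432  57.41696061 133.3075705 ]
bar tool 12621 [-38.18539383  -7.64256578  99.16719296] [ 64.20679771   8.4895545  175.28959847] [ 22.69511322   0.42269092 143.81959855]
red 248 [566.04304637  12.67488546 125.46425494]
stem_seat [([454.4, 231.3], 0.72)] [array([ -2.3, 100. , 296.8])]
handle [([136.8, 256.0], 0.94), ([319.4, 272.7], 0.73), ([574.7, 141.3], 0.63)] [array([ -21.1, -134.5,  295.7]), array([-34.7,   1.7, 296.3]), array([ 63.1, 178.7, 297.4])]
```

View pics/w2.png

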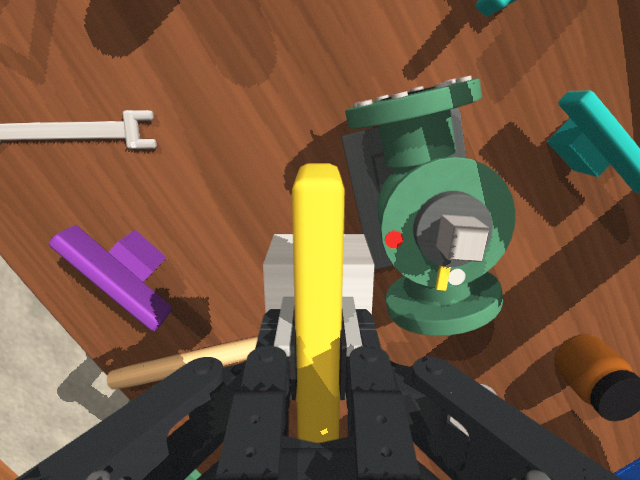

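The wrist view shows the held bar centred, with the stem at (465,238), the pointer at (443,277) and the red dot at (393,239). The stem points at about 55°, so it is at 0.33 rad, and closing takes about 71° clockwise. Now I align with it and descend.

Call:
{"op": "carry_out", "data": {"slide": [[0, 0.04, 0], [-0.001, 0.08, 0], [-0.001, 0.0995, 0], [-0.001, 0.0995, 0.02], [-0.001, 0.0995, 0.04], [-0.001, 0.0995, 0.04]], "roll": [2, 4, 4, 4, 4, 4], "claw": [0, 0, 0, 0, 0, 0]}}

```text
clock: 6.75
position: [525.4, 22.2, 396.6]
ee_rot: [-0.462, 0.887, 0.0, -0.002]
contact_force: [-0.1, -0.4, -5.1]
gripper_width: 15.7
grasp_force: 60.1
```

```bash
python3 -c "
from h import *
s=read_state();A=R.from_quat(s['ee_rot']).as_matrix();print(s['position'],A.round(4).tolist(),s['contact_force'])
print('handle origin',s['position']+A@[-0.7,0.2,218.1])
p=get_image('scene');cv2.imwrite('pics/s2.png',cv2.resize(p['img'][130:270,220:400,::-1],None,fx=4,fy=4))
"
```

```text
[525.39246591  22.24996394 396.56654686] [[-0.5739, -0.8189, -0.0032], [-0.8189, 0.5739, -0.0009], [0.0026, 0.002, -1.0]] [-0.07156147 -0.44512836 -5.11414526]
handle origin [524.93992248  22.73081464 178.46633139]
```

View pics/s2.png

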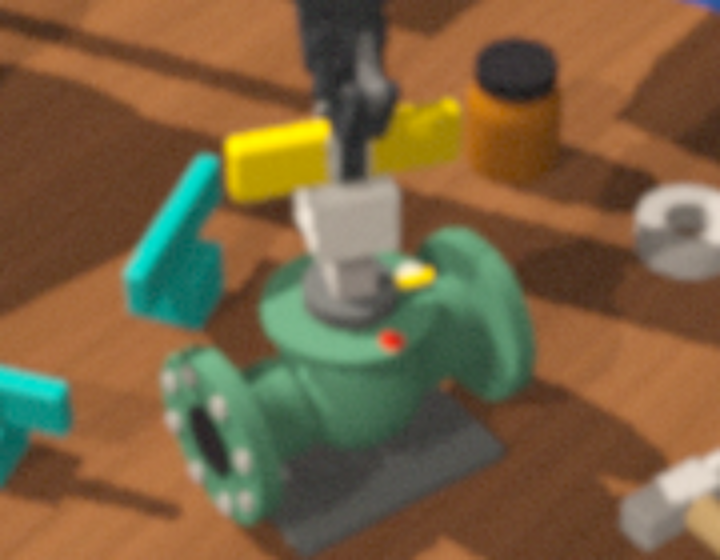

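The hub sits straight above the stem, at about (345,280) in the crop, and looks square with it. I'll nudge it 1.4 mm in y and start down.

Call:
{"op": "carry_out", "data": {"slide": [[-0.001, 0.001, 0.004], [-0.001, 0.001, 0.008], [-0.001, 0.001, 0.012], [-0.001, 0.001, 0.016], [-0.001, 0.001, 0.016]], "roll": [0, 0, 0, 0, 0], "claw": [0, 0, 0, 0, 0]}}

```text
clock: 7.42
position: [525.6, 24.2, 381.3]
ee_rot: [-0.462, 0.887, 0.0, -0.0]
contact_force: [-0.4, 0.5, -4.4]
gripper_width: 15.3
grasp_force: 60.3
```

Call:
{"op": "carry_out", "data": {"slide": [[0, 0, 0.005], [0, 0, 0.01], [0, 0, 0.015], [0, 0, 0.02], [0, 0, 0.022], [0, 0, 0.022]], "roll": [0, 0, 0, 0, 0, 0], "claw": [0, 0, 0, 0, 0, 0]}}

```text
clock: 8.18
position: [525.7, 24.2, 359.6]
ee_rot: [-0.462, 0.887, -0.0, -0.0]
contact_force: [1.3, 0.6, -4.7]
gripper_width: 15.1
grasp_force: 60.3
```

Call:
{"op": "carry_out", "data": {"slide": [[0, 0, 0.0015], [0, 0, 0.003], [0, 0, 0.004], [0, 0, 0.004]], "roll": [0, 0, 0, 0], "claw": [0, 0, 0, 0]}}

```text
clock: 8.68
position: [525.6, 24.3, 356.2]
ee_rot: [-0.462, 0.887, -0.0, 0.0]
contact_force: [-1.3, 1.1, -1.4]
gripper_width: 15.1
grasp_force: 60.8
```

Call:
{"op": "carry_out", "data": {"slide": [[0, 0, 0.001], [0, 0, 0.001], [0, 0, 0.001]], "roll": [0, 0, 0], "claw": [0, 0, 0]}}

```text
clock: 9.05
position: [525.5, 24.3, 356.1]
ee_rot: [-0.462, 0.887, -0.0, 0.0]
contact_force: [-5.3, 1.8, 5.5]
gripper_width: 14.6
grasp_force: 61.8
```

The handle is seated: the push force rose with z at 356. Now I turn it clockwise.

Call:
{"op": "carry_out", "data": {"slide": [[0, 0, 0], [0, 0, 0], [0, 0, 0], [0, 0, 0], [0, 0, 0], [0, 0, 0], [0, 0, 0], [0, 0, 0]], "roll": [8, 16, 24, 32, 40, 48, 56, 60], "claw": [0, 0, 0, 0, 0, 0, 0, 0]}}

```text
clock: 10.05
position: [525.0, 24.4, 356.1]
ee_rot: [0.044, 0.999, -0.0, -0.0]
contact_force: [-7.0, 2.7, 7.4]
gripper_width: 15.1
grasp_force: 62.0
```

```bash
cat > f.py <<'E'
from h import *
s=read_state();A=R.from_quat(s['ee_rot']).as_matrix();print(s['position'],'bar dir',np.degrees(np.arctan2(A[1,1],A[0,1]))-90,s['contact_force'],s['wrist_torque'])
E
python3 f.py
```

```text
[525.02173597  24.41950954 356.10249954] bar dir -5.079953223565681 [-6.95886416  2.73149521  7.43025439] [0.7461225  2.009645   0.17694179]
```

Call:
{"op": "carry_out", "data": {"slide": [[0, 0, 0], [0, 0, 0], [0, 0, 0], [0, 0, 0]], "roll": [6, 12, 14, 14], "claw": [0, 0, 0, 0]}}

```text
clock: 10.55
position: [524.9, 24.6, 356.1]
ee_rot: [0.164, 0.986, -0.0, -0.001]
contact_force: [-6.9, 4.0, 7.4]
gripper_width: 14.9
grasp_force: 62.1
```

```bash
python3 f.py
```

```text
[524.88336619  24.59626787 356.10595692] bar dir -18.89300662652576 [-6.89683412  3.98136576  7.39230723] [0.93754307 2.20369698 0.24981549]
```

Call:
{"op": "carry_out", "data": {"slide": [[0, 0, 0], [0, 0, 0], [0, 0, 0], [0, 0, 0]], "roll": [2, 4, 4, 4], "claw": [0, 0, 0, 0]}}

```text
clock: 11.05
position: [524.6, 25.2, 356.1]
ee_rot: [0.198, 0.98, 0.0, -0.001]
contact_force: [-9.1, 6.5, 8.5]
gripper_width: 15.1
grasp_force: 62.3
```

```bash
python3 f.py
```

```text
[524.64015342  25.16779991 356.13734471] bar dir -22.854608892671607 [-9.06740578  6.53074628  8.51856751] [1.87282612 2.81800598 0.45121877]
```

Call:
{"op": "carry_out", "data": {"slide": [[0, 0, 0], [0, 0, 0], [0, 0, 0]], "roll": [2, 3, 3], "claw": [0, 0, 0]}}

```text
clock: 11.42
position: [524.6, 25.4, 356.1]
ee_rot: [0.221, 0.975, -0.0, -0.001]
contact_force: [-8.8, 7.9, 8.6]
gripper_width: 14.9
grasp_force: 68.4
```

```bash
python3 f.py
```

```text
[524.62455038  25.43589545 356.13796402] bar dir -25.593734113921442 [-8.82665073  7.8719266   8.58271998] [2.09976962 2.90083117 1.48359348]
```

The torque jumped to 1.5 N m, so the valve is at its stop. I'll release and retreat.

Call:
{"op": "carry_out", "data": {"slide": [[0, 0, 0], [0, 0, 0], [0, 0, 0], [0, 0, 0], [0, 0, 0], [0, 0, 0], [0, 0, 0], [0, 0, 0]], "roll": [0, 0, 0, 0, 0, 0, 0, 0], "claw": [0.03, 0.06, 0.06, 0.06, 0.06, 0.06, 0.06, 0.06]}}

```text
clock: 12.42
position: [525.6, 24.2, 354.7]
ee_rot: [0.225, 0.974, 0.0, 0.0]
contact_force: [0.3, 0.3, -0.1]
gripper_width: 60.0
grasp_force: 0.0
```

Call:
{"op": "carry_out", "data": {"slide": [[0, 0, -0.02], [0, 0, -0.06], [0, 0, -0.11], [0, 0, -0.14], [0, 0, -0.14], [0, 0, -0.14]], "roll": [0, 0, 0, 0, 0, 0], "claw": [0.06, 0.06, 0.06, 0.06, 0.06, 0.06]}}

```text
clock: 13.18
position: [525.4, 24.2, 493.8]
ee_rot: [0.225, 0.974, -0.0, -0.001]
contact_force: [0.0, -0.5, -0.6]
gripper_width: 60.1
grasp_force: 0.0
```

```bash
cat > g.py <<'E'
from h import *
s=read_state();p=get_image('wrist');cv2.imwrite('pics/w3.png',p['img'][:,:,::-1])
hsv=cv2.cvtColor(p['img'],cv2.COLOR_RGB2HSV);P,uv=cloud(p,cv2.inRange(hsv,(22,130,90),(35,255,255))>0,s)
t=P[(abs(P[:,2]-214)<10)];r=cv2.minAreaRect(t[:,:2].astype(np.float32));e=np.linalg.eigh(np.cov(t[:,:2].T))[1][:,1]
print(len(t),np.median(t[:,2]),r,np.degrees(np.arctan2(e[1],e[0])))
l=P[(P[:,2]<150)&(np.hypot(*(P[:,:2]-[525,24.5]).T)<60)]
if len(l): d=l.mean(0)-[525,24.5,0];print('ptr',len(l),l.mean(0),np.degrees(np.arctan2(d[1],d[0])))
p=get_image('scene');cv2.imwrite('pics/s3.png',cv2.resize(p['img'][130:270,220:400,::-1],None,fx=4,fy=4))
E
python3 g.py
```

```text
4058 212.93593394687127 ((524.2684936523438, 25.59577178955078), (16.0560359954834, 128.6946563720703), 67.44642639160156) 157.25655253626311
ptr 25 [492.23502464  38.87591002  56.16725685] 156.3101299579896
```

View pics/w3.png

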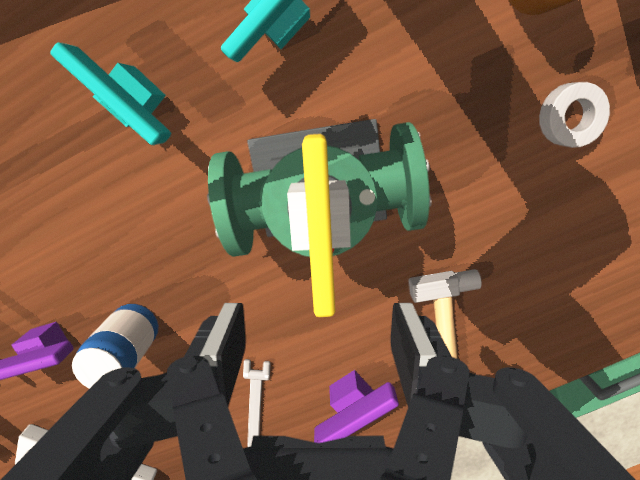

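View pics/s3.png

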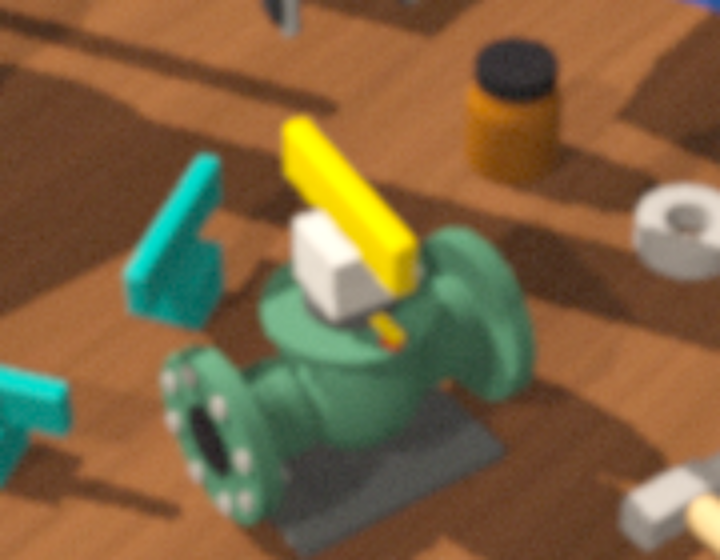

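The bar's top is at 213 mm, so the handle is home. The pointer covers the red dot at (390,340) in the crop, the gripper is clear, and the torque had reached the stop.

```bash
python3 -c "
from bench import *
print(job_done())"
```

```text
the job is handed in; nothing more can be done
None
```

The handle is fully home on the stem, the valve is turned to its closed stop and the gripper has let go; the job is handed in, though the hand-in call returned no verdict.

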